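Reset and start a repaired water heater on the test bench

ROBOT

A 6-joint arm with a two-finger parallel gripper is mounted at the origin on the work surface. World frame = base frame: x ahead of the robot, y to its left, z up, the work surface at z = 0. Lengths are in m, angles in rad, forces in N, time in s.
With the tool pointing down it reaches from about 0.375 to 0.9 m from the base axis. Payload 3.1 kg.
Tool frame: the origin (TCP) lies on the centre line of the jaws, within the pads' length; the fingertips stand 19 mm ahead of it and the grasp point (between the pads) is the TCP; z points along the fingers, y is the line along which they close (so a half turn about z gives the same grasp; the last joint's range is limited). The gripper opens to 87 mm and grips with 3 to 60 N. Pads are 19 mm wide; open, the fingers measure 117 mm over their backs; the gripper's body (75 mm by 190 mm) begins 51 mm behind the grasp point.
Start: joints at [-1.466, 0.527, 1.433, -0, 1.181, -0.178], TCP at [0.175, -0.6, 0.242] pointing down, gripper open.
Joint ranges: [-3.08, 3.08], [-0.75, 2.2], [0.22, 2.44], [-1.43, 4.57], [0, 2.65], [-2.85, 2.85]. Speed limits (rad/s): [2.79, 2.79, 3.14, 3.14, 3.14, 3.14].

INTERFACE

Orientations are given as a unit quaternion [x, y, z, w].
In Python, from rig import * gives the robot as it stands.
- The arm moves only by the tool step_arm, never from a script. Its argument "targets" is a list of rows, each an object with "xyz": the shift along the tool's x, y, z in units of 30 mm (1.0 is 30 mm), a list of three; "dr": the turn, a rotation vector about the tool's x, y, z in units of 10 degrees (1.0 is 10 degrees), a list of three. In form: [{"xyz": [x, y, z], "dr": [rx, ry, rz]}, ...]. A call has 1 to 5 rows; each row shifts and turns the commanded pose from where the row before left it, along the tool's axes as they then stand; what a row does not reach is not made up. A row lasts 1/8 s, in which the tool goes at most 62.5 mm and 10.7 degrees, less where a joint would pass 70% of its speed; a pose out of reach is approached as far as the arm can. A call is refused whole if a number of a shift passes 1 or a number of a turn 1, either way. A call with a gripper value outside its range is refused whole. "fingers" is the closure, from -1 (fully open) to 1 (shut), set as the call begins (left out, the last holds). The fingers move at their own pace and stop on an object; the grip force is fixed at half the most. Time passes only in rows, so rows that do not move let the fingers close. It gives the time, the measured TCP pose, the force, the opening and the grip force at its end, in the units of the state.
- state(): the state, without advancing time (a new reading comes with each control period).
- grab_frame(name): name is "scene" or "top" or "wrist"; returns a dict with "img" (384x512x3 uint8, red, green, blue), "K" (3x3 intrinsics, pixels), "k1" (the pictures are not rectified: a ray, as slopes to the right and down, at radius r is drawn at 1 + k1 r^2 times it, then the intrinsics apply), "position" and "rotation" of the camera in the world. Camera axes: x right, y down, z forward; pixel columns grow to the right and rows downward; lengths in m; the calibration is good to about 2 mm. A picture is of the moment at which its call begins. There is no depth.
- job_done(): hands the job in; it is judged then, once.
The state is a dict: "time": time; "q": joint angles; "dq": joint speeds; "effort": joint torques, N m; "position": TCP position; "tool_rot": TCP orientation; "ft_force": force on the tool from outside, world axes, zero at the start; "moment": the same for the moment, N m; "grip_width": finger opening in m; "grip_force": force on a finger pad.
Only numpy, scipy, OpenCV 4.12 (cv2) and the standard library are available. Lean on these libraries where they do the work, as an engineer would, in place of code of your own. Each camera call takes 0.05 s, during which the arm holds its last target. There are 200 camera calls.

TASK

Bring the repaired water heater back to life with closed fingers, pressing only: first push the popped-out square cut-out button on the oval control unit fully in, then press the raised half of the broad rocker on the test board fully down to switch the mains on, and last press the large round button on the control unit fully down and let it come up again. Keep this order, leave the slim rockers and the small round key as they are, and do not lift, carry or shove the control unit or the other things on the bench.

Things in the scene. Friction and masses are not known exactly. Their poses are not given: they have to be found in the camera images.
- control: The water heater's loose control unit: an ivory oval pad 110 (its x) x 210 (its y) mm, 36 mm high, about 0.85 kg, lying free on the bench. Origin at the centre of its underside, z up. On its top, in a row along its y: the square cut-out button at y = +65 mm, the large round start button in the middle, a small round key at y = -65 mm.
- cutout_top (a point): Centre of the top of the square cut-out reset button, 24 x 24 mm, 47 mm above the bench when popped out. Moves with the button.
- cutout (a joint): Travel of the square cut-out button in m: about 0 popped out (as at the start), 0.007 fully in (still 4 mm proud of the pad). It has no spring, moves against about 4 N of friction and stays where it is left.
- start_top (a point): Centre of the top of the large round start button, 32 mm across, 46 mm above the bench when up. Moves with the button.
- start (a joint): Travel of the round start button in m: 0 up, 0.006 fully down (still 4 mm proud). Sprung: 1.5 N to start, 5 N fully down; it comes back up when let go.
- key_top (a point): Centre of the top of the small round key, 16 mm across, 43 mm above the bench; to be left alone.
- key (a joint): Travel of the small round key in m: 0 up, 0.004 down; sprung.
- board: Fixed flat test board: a cream-topped box 110 (its x) x 250 (its y) mm, 40 mm high. Origin at the centre of its underside. On its top sit four modules side by side along its y, 58 mm apart, in any order: one broad rocker, two slim rockers, and a socket holding a black plug (40 x 34 mm, standing 36 mm above the board).
- mains (a joint): Angle of the broad mains rocker in rad: about 0 off, 0.30 fully on. Hinged across its middle (axis along the board's y); its half towards the board's +x (away from the robot) stands raised when off, and is level, 9 mm above the board's top, when fully on. Friction only: about 4 N at the press point moves it and it stays where it is left.
- mains_press (a point): Press point on the top of the raised half of the broad rocker (40 mm wide along the board's y, 64 mm long along its x), 21 mm from the hinge line and 11 mm from the end. About 55 mm above the bench when off, 49 mm when fully on. Moves with the rocker.
- slim_a_press (a point): The same point on a slim rocker, 16 mm wide, to be left off.
- slim_b_press (a point): The same point on the other slim rocker, 16 mm wide, to be left off.
- valve: Brass valve body, round, 32 mm across, 55 mm high, standing between the two units. Bystander; its origin is at its underside.
- screwdriver: Screwdriver lying behind. Bystander; its origin is at its underside.
- jar: Jar with a steel cap, 66 mm across, 85 mm high, behind. Bystander; its origin is at its underside.
- thermostat: Black thermostat block 45 x 60 x 22 mm with a copper stem, lying behind. Bystander; its origin is at its underside.
- mug: White mug, 76 mm across, 85 mm high, at the right. Bystander; its origin is at its underside. Its handle stands out at +y.
- wrench: Wrench lying behind. Bystander; its origin is at its underside.
- flange: Round steel flange 84 mm across, 34 mm high, at the left. Bystander; its origin is at its underside.
Not all that is in view belongs to the job. Leave any purple look-alike of the control alone.

How it is judged:
On the way, in this order (a step that is already met when the one before it is completed fails the run):
1. the square cut-out button is pushed in (value of joint cutout above 0.0055 m and value of joint mains below 0.08 rad), for 0.1 s.
2. the broad rocker is switched on, with the cut-out in (value of joint mains above 0.24 rad and value of joint cutout above 0.0055 m), for 0.1 s.
3. the round start button is pressed down, with the mains on (all of step 2 and value of joint start above 0.0046 m), for 0.05 s.
4. the round start button has come up again (value of joint start below 0.001 m), for 0.1 s.
At the end, for the whole second after the job is handed in: Cut-out in (over 5.5 of 7 mm), broad rocker on (over 0.24 of 0.30 rad), round button and small key up (within 1 mm), slim rockers unmoved (3 mm), control unit flat, at rest and within 25 mm of its start, bystanders within 30 mm of theirs (all of step 2 and value of joint each of start, key below 0.001 m and distance of control from where it was at the start of the episode below 0.025 m and angle between control's own z axis and vertical below 0.05 rad and linear speed of control below 0.01 m/s and distance of each of slim_a_press, slim_b_press from where it was at the start of the episode below 0.003 m and not (distance of any of valve, screwdriver, jar, thermostat, mug, wrench, flange from where it was at the start of the episode above 0.03 m)); the robot touches nothing.
It fails at once if the mains is switched on before the cut-out is in (value of joint mains above 0.15 rad and value of joint cutout below 0.0055 m).
It fails at once if the round start button is pressed before the mains is on (value of joint start above 0.003 m and value of joint mains below 0.24 rad).
It fails at once if the small key is pressed or a slim rocker is moved (value of joint key above 0.002 m or distance of any of slim_a_press, slim_b_press from where it was at the start of the episode above 0.003 m).
It fails at once if the control unit is lifted, tipped or shoved (height (world z) of control above 0.008 m or angle between control's own z axis and vertical above 0.12 rad or distance of control from where it was at the start of the episode above 0.025 m).
It fails at once if another thing on the bench is moved or lifted (distance of any of valve, screwdriver, jar, thermostat, mug, wrench, flange from where it was at the start of the episode above 0.03 m).
It also fails if it takes over 51 s, if anything falls off the work surface, if the arm or the gripper's body presses on something with over 40 N, if the wrist force passes 120 N, or if a joint passes its speed limit or range.

## Working session

There is one attempt and no reset: what is moved stays moved. The work goes in short steps, Python scripts to look and compute and a tool call to move; the robot and the scene stay as the last step left them, time stands still between calls to the robot, and variables do not carry over. Pictures are saved under pics/ and viewed, at most 10 in all, crops included, and the job is handed in when it is done.

Besides the shell and the picture viewer there is one more tool, called after ">>>" in YAML: its name, and indented under it one key for each argument. step_arm: Moves the arm, as the interface text tells. Its arguments: {"type":"object","properties":{"targets":{"type":"array","items":{"type":"object","properties":{"xyz":{"type":"array","items":{"type":"number"}},"dr":{"type":"array","items":{"type":"number"}}}}},"fingers":{"type":"number"}},"required":["targets"]}

```bash
mkdir -p pics && cat > h.py <<'E'
from rig import *
import numpy as np, cv2, pickle
def snap(n,f):
    d=grab_frame(n); cv2.imwrite(f'pics/{f}.png',cv2.cvtColor(d['img'],cv2.COLOR_RGB2BGR)); pickle.dump(d,open(f'pics/{f}.pkl','wb')); return d
def px2w(d,u,v,z):
    K=np.array(d['K']); p=np.array([(u-K[0,2])/K[0,0],(v-K[1,2])/K[1,1]]); s=p.copy()
    for _ in range(20): s=p/(1+d['k1']*(s@s))
    r=np.array(d['rotation']); 
    r=r@np.array([s[0],s[1],1]); c=np.array(d['position']); return c+r*(z-c[2])/r[2]
def w2px(d,P):
    q=np.array(d['rotation']).T@(np.array(P)-np.array(d['position'])); s=q[:2]/q[2]; s=s*(1+d['k1']*(s@s)); K=np.array(d['K'])
    return K[0,0]*s[0]+K[0,2],K[1,1]*s[1]+K[1,2]
E
python3 - <<'E'
from h import *
a=snap('top','t1');b=snap('scene','s1')
for d in(a,b): print(np.round(d['position'],3),np.shape(d['rotation']),np.round(d['K'],1).tolist(),d['k1'])
s=state();print(s['position'],s['tool_rot'],s['time'])
E
```

```text
[ 0.395 -0.016  1.541] (4,) [[483.9, 0.0, 259.7], [0.0, 483.9, 188.6], [0.0, 0.0, 1.0]] -0.0986946326852459
[ 1.354 -0.093  0.84 ] (4,) [[411.4, 0.0, 256.0], [0.0, 411.4, 195.5], [0.0, 0.0, 1.0]] -0.08246624310184973
[ 0.17496382 -0.59938208  0.24067494] [ 9.89949628e-01  1.41417167e-01  3.17464931e-05 -9.58642335e-04] 0.1
```

View pics/t1.png

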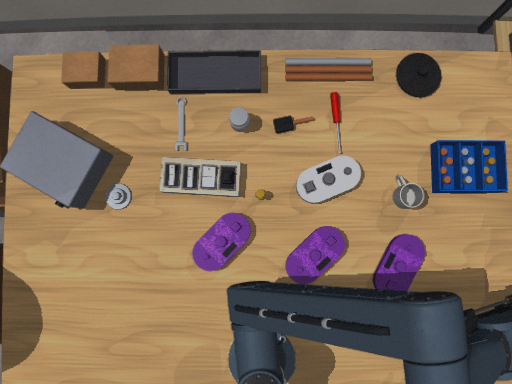

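View pics/s1.png

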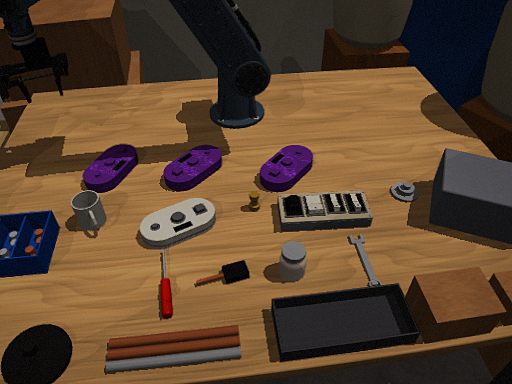

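The top view shows the ivory control at (329,179), the board at (201,177) and three purple look-alikes at (222,241), (316,255) and (400,264), which I will leave alone. On the board, left to right, are slim (173), slim (190), broad (208) and plug (228). One crop will check the choice of buttons.

```bash
sed -i 's/^import numpy/from scipy.spatial.transform import Rotation as R\nimport numpy/; s/np.array(d\[.rotation.\])/R.from_quat(d["rotation"]).as_matrix()/' h.py && python3 - <<'E'
from h import *
d=pickle.load(open('pics/t1.pkl','rb'));i=cv2.cvtColor(d['img'],cv2.COLOR_RGB2BGR)
a=i[145:215,155:255];b=i[145:215,285:385]
cv2.imwrite('pics/c1.png',np.vstack([cv2.resize(x,(800,560),interpolation=cv2.INTER_CUBIC)[:,:] for x in (a,)]+[])) 
c=np.hstack([cv2.resize(x,(400,280),interpolation=cv2.INTER_CUBIC) for x in(a,b)])
s=pickle.load(open('pics/s1.pkl','rb'));j=cv2.cvtColor(s['img'],cv2.COLOR_RGB2BGR)
e=np.hstack([cv2.resize(x,(400,280),interpolation=cv2.INTER_CUBIC) for x in(j[175:245,275:375],j[185:255,130:230])])
cv2.imwrite('pics/c1.png',np.vstack([c,e]))
for n,u,v,z in [('cut',309,187,.047),('start',329,179,.046),('key',347,171,.043),('mains',208,177,.049),('valve',261,194,.055)]: print(n,px2w(d,u,v,z).round(3))
E
```

```text
cut [ 0.536 -0.149  0.047]
start [ 0.56  -0.212  0.046]
key [ 0.586 -0.269  0.043]
mains [0.568 0.165 0.049]
valve [ 0.514 -0.     0.055]
```

View pics/c1.png

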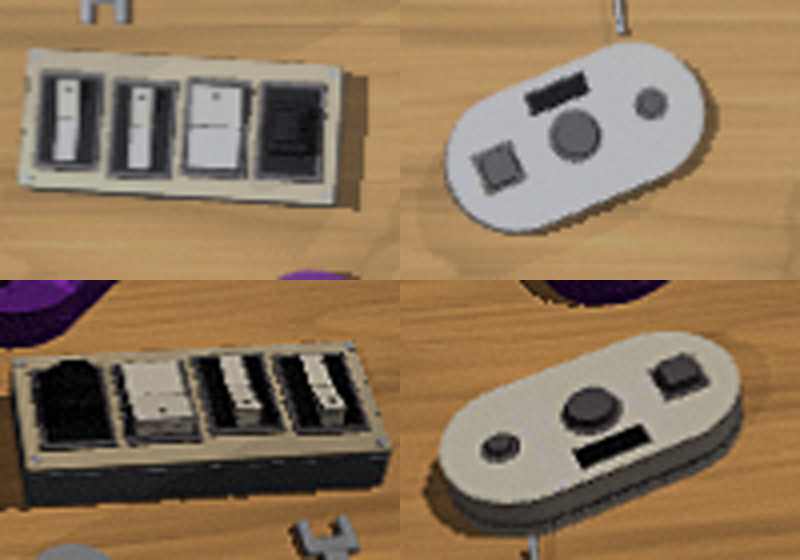

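The crop confirms the parts: the square cut-out at top-view pixel (309.7,186.7), start at (328.9,178.4), key at (347.8,170.8), and the broad rocker's centre at (208.7,176.7) with the raised half on the far side at about (209,169.5).

```bash
cat >> h.py <<'E'
def go(P):
    s=state(); r=R.from_quat(s['tool_rot']); print('pos',np.round(s['position'],4),'yaw',np.degrees(np.arctan2(*r.as_matrix()[[1,0],0])).round(1),'F',np.round(s['ft_force'],1),'need units',(r.inv().apply(np.array(P)-s['position'])/.03).round(2),'t',s['time'])
E
python3 - <<'E'
from h import *
d=pickle.load(open('pics/t1.pkl','rb'))
for n,u,v,z in [('cut',309.75,186.7,.047),('start',328.9,178.4,.046),('key',347.8,170.8,.043),('hinge',208.7,176.5,.049),('press',209,169.3,.055)]: print(n,px2w(d,u,v,z).round(4),w2px(d,px2w(d,u,v,z)))
go([*px2w(d,309.75,186.7,.047)[:2],.12])
E
```

```text
cut [ 0.5365 -0.1515  0.047 ] (np.float64(309.75), np.float64(186.69999999999996))
start [ 0.5622 -0.2115  0.046 ] (np.float64(328.9), np.float64(178.4))
key [ 0.5862 -0.2715  0.043 ] (np.float64(347.79999999999995), np.float64(170.8))
hinge [0.5697 0.1624 0.049 ] (np.float64(208.70000000000002), np.float64(176.50000000000003))
press [0.5915 0.1609 0.055 ] (np.float64(209.0), np.float64(169.3))
pos [ 0.175  -0.5994  0.2407] yaw 16.3 F [-0.6  0.5  0.1] need units [ 15.75 -10.95   4.05] t 0.1
```

>>> step_arm:
  targets:
    - {"xyz": [0, 0, 0], "dr": [0, 0, 0]}
  fingers: 1

```text
time: 0.22
position: [0.175, -0.5996, 0.241]
tool_rot: [0.99, 0.141, 0.0, -0.001]
ft_force: [0.0, -0.2, -0.0]
grip_width: 0.0825
grip_force: 0.0
```

>>> step_arm:
  targets:
    - {"xyz": [1, -0.7, 0]}
    - {"xyz": [1, -0.7, 0]}
    - {"xyz": [1, -0.7, 0]}
    - {"xyz": [1, -0.7, 0]}
    - {"xyz": [1, -0.7, 0]}

```text
validation failed for argument at $.ta...
```

>>> step_arm:
  targets:
    - {"xyz": [1, -0.7, 0]}
    - {"xyz": [1, -0.7, 0]}
    - {"xyz": [1, -0.7, 0]}
    - {"xyz": [1, -0.7, 0]}
    - {"xyz": [1, -0.7, 0]}

```text
validation failed for argument at $.ta...
```

>>> step_arm:
  targets:
    - {"xyz": [1, -0.7, 0.2]}
    - {"xyz": [1, -0.7, 0.2]}
    - {"xyz": [1, -0.7, 0.5]}
    - {"xyz": [1, -0.7, 0.5]}
    - {"xyz": [1, -0.7, 0.5]}

```text
validation failed for argument at $.ta...
```

```bash
python3 - <<'E'
from h import *
go([.5365,-.1515,.12]); d=snap('wrist','w1'); print(state()['grip_width']); print(w2px(d,[.5365,-.1515,.047]),w2px(d,[.5622,-.2115,.046]))
E
```

```text
pos [ 0.175  -0.5996  0.241 ] yaw 16.3 F [ 0.  -0.2 -0. ] need units [ 15.75 -10.96   4.05] t 0.225
0.07910681910665486
(np.float64(-107.08113153189188), np.float64(-328.2292467720615)) (np.float64(-38.67163648322801), np.float64(-341.96459803043024))
```

View pics/w1.png

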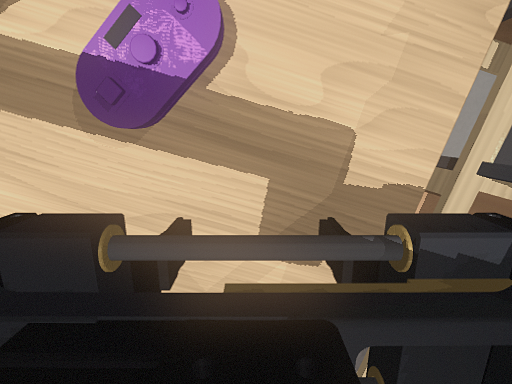

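The calls were refused because "dr" is required in every row, so the arm has not moved. The wrist picture only shows a purple decoy at (150,60). I'll resend with "dr".

>>> step_arm:
  targets:
    - {"xyz": [1, -0.7, 0], "dr": [0, 0, 0]}
    - {"xyz": [1, -0.7, 0], "dr": [0, 0, 0]}
    - {"xyz": [1, -0.7, 0], "dr": [0, 0, 0]}
    - {"xyz": [1, -0.7, 0], "dr": [0, 0, 0]}
    - {"xyz": [1, -0.7, 0], "dr": [0, 0, 0]}

```text
time: 0.9
position: [0.2903, -0.4562, 0.2416]
tool_rot: [0.99, 0.141, 0.0, 0.0]
ft_force: [-0.1, 0.3, 1.0]
grip_width: 0.031
grip_force: 0.0
```

>>> step_arm:
  targets:
    - {"xyz": [1, -0.7, 0], "dr": [0, 0, 0]}
    - {"xyz": [1, -0.7, 0], "dr": [0, 0, 0]}
    - {"xyz": [1, -0.7, 0], "dr": [0, 0, 0]}
    - {"xyz": [1, -0.7, 0], "dr": [0, 0, 0]}
    - {"xyz": [1, -0.7, 0], "dr": [0, 0, 0]}

```text
time: 1.52
position: [0.4049, -0.3134, 0.2416]
tool_rot: [0.99, 0.141, 0.0, 0.0]
ft_force: [0.2, 0.5, -0.3]
grip_width: 0.0005
grip_force: 0.0
```

>>> step_arm:
  targets:
    - {"xyz": [1, -0.7, 0.2], "dr": [0, 0, 0]}
    - {"xyz": [1, -0.7, 0.2], "dr": [0, 0, 0]}
    - {"xyz": [1, -0.7, 0.5], "dr": [0, 0, 0]}
    - {"xyz": [1, -0.7, 0.5], "dr": [0, 0, 0]}
    - {"xyz": [1, -0.7, 0.5], "dr": [0, 0, 0]}

```text
time: 2.15
position: [0.5196, -0.1707, 0.1842]
tool_rot: [0.99, 0.141, 0.0, 0.0]
ft_force: [0.4, -0.7, -0.0]
grip_width: 0.0006
grip_force: 0.0
```

```bash
python3 - <<'E'
from h import *
go([.5365,-.1515,.12]); d=snap('wrist','w2'); print(state()['grip_width']); print(w2px(d,[.5365,-.1515,.047]),w2px(d,[.5622,-.2115,.046]))
E
```

```text
pos [ 0.5196 -0.1707  0.1842] yaw 16.3 F [ 0.4 -0.7 -0. ] need units [ 0.72 -0.46  2.14] t 2.15
0.000680225961614588
(np.float64(241.56673582312567), np.float64(171.46085362262215)) (np.float64(302.5287060883356), np.float64(163.92890345813174))
```

View pics/w2.png

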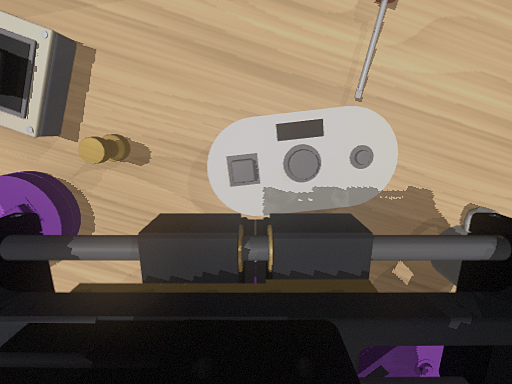

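The wrist view shows the ivory control with the square button at (243,169) and the round one at (302,163), both within 3 px of the prediction. I'll descend now.

>>> step_arm:
  targets:
    - {"xyz": [0.7, -0.5, 0.5], "dr": [0, 0, 0]}
    - {"xyz": [0, 0, 1], "dr": [0, 0, 0]}
    - {"xyz": [0, 0, 1], "dr": [0, 0, 0]}
    - {"xyz": [0, 0, 0.8], "dr": [0, 0, 0]}
    - {"xyz": [0, 0, 0.4], "dr": [0, 0, 0]}

```text
time: 2.82
position: [0.5342, -0.1511, 0.0723]
tool_rot: [0.99, 0.141, -0.001, -0.001]
ft_force: [-0.1, 0.3, -0.2]
grip_width: 0.0006
grip_force: 0.0
```

```bash
python3 - <<'E'
from h import *
go([.5365,-.1515,.059])
E
```

```text
pos [ 0.5342 -0.1511  0.0723] yaw 16.3 F [-0.1  0.3 -0.2] need units [0.07 0.04 0.44] t 2.825
```

>>> step_arm:
  targets:
    - {"xyz": [0.1, 0, 0.1], "dr": [0, 0, 0]}
    - {"xyz": [0, 0, 0.1], "dr": [0, 0, 0]}
    - {"xyz": [0, 0, 0.1], "dr": [0, 0, 0]}
    - {"xyz": [0, 0, 0.1], "dr": [0, 0, 0]}

```text
time: 3.32
position: [0.5384, -0.1508, 0.0624]
tool_rot: [0.99, 0.141, 0.001, 0.001]
ft_force: [0.7, 0.7, 3.5]
grip_width: 0.0005
grip_force: 1.9
```

>>> step_arm:
  targets:
    - {"xyz": [0, 0, 0.04], "dr": [0, 0, 0]}
    - {"xyz": [0, 0, 0], "dr": [0, 0, 0]}

```text
time: 3.58
position: [0.5384, -0.1508, 0.0608]
tool_rot: [0.99, 0.141, 0.001, 0.001]
ft_force: [1.1, 0.5, 4.0]
grip_width: -0.0001
grip_force: 1.9
```

>>> step_arm:
  targets:
    - {"xyz": [0, 0, 0.06], "dr": [0, 0, 0]}
    - {"xyz": [0, 0, 0], "dr": [0, 0, 0]}

```text
time: 3.82
position: [0.5384, -0.1508, 0.0594]
tool_rot: [0.99, 0.141, 0.001, 0.001]
ft_force: [1.3, 0.3, 8.1]
grip_width: 0.0005
grip_force: 4.1
```

>>> step_arm:
  targets:
    - {"xyz": [0, 0, 0.04], "dr": [0, 0, 0]}
    - {"xyz": [0, 0, 0], "dr": [0, 0, 0]}

```text
time: 4.08
position: [0.5384, -0.1508, 0.0593]
tool_rot: [0.99, 0.141, 0.001, 0.001]
ft_force: [-1.1, 0.3, 16.5]
grip_width: 0.0004
grip_force: 7.9
```

The cut-out is bottomed: 16.5 N at tip height 40.3 mm. I'll lift and turn to line up with the board.

>>> step_arm:
  targets:
    - {"xyz": [0, 0, -0.5], "dr": [0, 0, 0]}
    - {"xyz": [0, 0, -1], "dr": [0, 0, 0]}
    - {"xyz": [0, 0, -1], "dr": [0, 0, 0]}
    - {"xyz": [0, 0, -0.5], "dr": [0, 0, 1]}
    - {"xyz": [0, 0, 0], "dr": [0, 0, 1]}

```text
time: 4.7
position: [0.5378, -0.1506, 0.1486]
tool_rot: [0.999, -0.035, 0.001, 0.0]
ft_force: [-0.1, -0.9, -0.3]
grip_width: 0.0001
grip_force: 0.0
```

```bash
python3 - <<'E'
from h import *
go([.591,.161,.1])
E
```

```text
pos [ 0.5378 -0.1506  0.1486] yaw -4.1 F [-0.1 -0.9 -0.3] need units [  1.03 -10.49   1.61] t 4.7
```

>>> step_arm:
  targets:
    - {"xyz": [0.2, -1, 0], "dr": [0, 0, 0]}
    - {"xyz": [0.2, -1, 0], "dr": [0, 0, 0]}
    - {"xyz": [0.2, -1, 0], "dr": [0, 0, 0]}
    - {"xyz": [0.2, -1, 0], "dr": [0, 0, 0]}
    - {"xyz": [0.2, -1, 0], "dr": [0, 0, 0]}

```text
time: 5.32
position: [0.5767, -0.0017, 0.1469]
tool_rot: [0.999, -0.033, -0.001, -0.0]
ft_force: [-0.1, -0.7, -0.6]
grip_width: 0.0005
grip_force: 0.0
```

>>> step_arm:
  targets:
    - {"xyz": [0, -1, 0], "dr": [0, 0, 0]}
    - {"xyz": [0, -1, 0], "dr": [0, 0, 0]}
    - {"xyz": [0, -1, 0], "dr": [0, 0, 0]}
    - {"xyz": [0, -1, 0], "dr": [0, 0, 0]}
    - {"xyz": [0, -0.4, 0], "dr": [0, 0, 0]}

```text
time: 5.95
position: [0.5851, 0.1303, 0.1469]
tool_rot: [0.999, -0.032, -0.001, 0.0]
ft_force: [-0.9, -0.2, 0.4]
grip_width: 0.0003
grip_force: 0.0
```

```bash
python3 - <<'E'
from h import *
go([.591,.161,.08]); d=snap('wrist','w3'); print(w2px(d,[.591,.161,.055]),w2px(d,[.5697,.1624,.049]))
E
```

```text
pos [0.5851 0.1303 0.1469] yaw -3.6 F [-0.9 -0.2  0.4] need units [ 0.14 -1.03  2.23] t 5.95
(np.float64(220.36385400401954), np.float64(198.27441724291234)) (np.float64(221.8337864594475), np.float64(218.2132386125903))
```

View pics/w3.png

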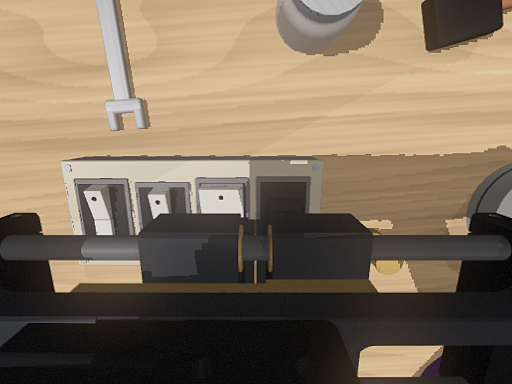

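The dot on the broad rocker's raised half is at (221,198), exactly on the prediction. I'll move over it and press.

>>> step_arm:
  targets:
    - {"xyz": [0.1, -1, 0], "dr": [0, 0, 0]}
    - {"xyz": [0, 0, 1], "dr": [0, 0, 0]}
    - {"xyz": [0, 0, 0.9], "dr": [0, 0, 0]}
    - {"xyz": [0, 0, 0.2], "dr": [0, 0, 0]}
    - {"xyz": [0, 0, 0], "dr": [0, 0, 0]}

```text
time: 6.62
position: [0.5909, 0.158, 0.0842]
tool_rot: [0.999, -0.033, -0.0, 0.0]
ft_force: [-0.1, -0.9, 0.4]
grip_width: 0.0007
grip_force: 0.0
```

>>> step_arm:
  targets:
    - {"xyz": [0, 0, 0.1], "dr": [0, 0, 0]}
    - {"xyz": [0, 0, 0.1], "dr": [0, 0, 0]}
    - {"xyz": [0, 0, 0.1], "dr": [0, 0, 0]}
    - {"xyz": [0, 0, 0.1], "dr": [0, 0, 0]}

```text
time: 7.12
position: [0.5921, 0.1587, 0.073]
tool_rot: [0.999, -0.033, 0.001, -0.0]
ft_force: [1.2, -0.7, 2.5]
grip_width: 0.0006
grip_force: 1.6
```

>>> step_arm:
  targets:
    - {"xyz": [0, 0, 0.1], "dr": [0, 0, 0]}
    - {"xyz": [0, 0, 0.08], "dr": [0, 0, 0]}
    - {"xyz": [0, 0, 0], "dr": [0, 0, 0]}

```text
time: 7.5
position: [0.5924, 0.1587, 0.0684]
tool_rot: [0.999, -0.033, 0.002, -0.0]
ft_force: [0.9, -0.7, 8.8]
grip_width: 0.0004
grip_force: 4.5
```

>>> step_arm:
  targets:
    - {"xyz": [0, 0, 0.04], "dr": [0, 0, 0]}
    - {"xyz": [0, 0, 0], "dr": [0, 0, 0]}

```text
time: 7.75
position: [0.5924, 0.1587, 0.0683]
tool_rot: [0.999, -0.033, 0.002, -0.0]
ft_force: [-0.3, -1.7, 15.3]
grip_width: 0.0001
grip_force: 7.6
```

The rocker is bottomed: 15 N at tip height 49.3 mm. On to the start button.

>>> step_arm:
  targets:
    - {"xyz": [0, 0, -0.5], "dr": [0, 0, 0]}
    - {"xyz": [0, 0, -1], "dr": [0, 0, 0]}
    - {"xyz": [0, 0, -1], "dr": [0, 0, 0]}
    - {"xyz": [0, 0.8, -0.3], "dr": [0, 0, 0]}
    - {"xyz": [0, 1, 0], "dr": [0, 0, 0]}

```text
time: 8.38
position: [0.5869, 0.1051, 0.1505]
tool_rot: [0.999, -0.032, -0.0, -0.0]
ft_force: [-0.8, -0.2, 0.3]
grip_width: 0.0004
grip_force: 0.0
```

>>> step_arm:
  targets:
    - {"xyz": [0, 1, 0], "dr": [0, 0, 0]}
    - {"xyz": [0, 1, 0], "dr": [0, 0, 0]}
    - {"xyz": [0, 1, 0], "dr": [0, 0, 0]}
    - {"xyz": [0, 1, 0], "dr": [0, 0, 0]}
    - {"xyz": [0, 1, 0], "dr": [0, 0, 0]}

```text
time: 9.0
position: [0.5764, -0.0453, 0.1492]
tool_rot: [0.999, -0.033, -0.001, -0.0]
ft_force: [-0.1, -0.5, 0.9]
grip_width: 0.0004
grip_force: 0.0
```

>>> step_arm:
  targets:
    - {"xyz": [0, 1, 0], "dr": [0, 0, 0]}
    - {"xyz": [0, 1, 0], "dr": [0, 0, 0]}
    - {"xyz": [0, 1, 0], "dr": [0, 0, 0]}
    - {"xyz": [0, 1, 0], "dr": [0, 0, -1]}
    - {"xyz": [0, 0, 0], "dr": [0, 0, -1]}

```text
time: 9.62
position: [0.569, -0.1664, 0.1493]
tool_rot: [0.99, 0.143, -0.001, -0.0]
ft_force: [0.2, 1.3, 0.1]
grip_width: 0.0003
grip_force: 0.0
```

```bash
python3 - <<'E'
from h import *
go([.5622,-.2115,.072])
d=snap('top','t2');i=cv2.cvtColor(d['img'],cv2.COLOR_RGB2BGR)
e=grab_frame('scene');j=cv2.cvtColor(e['img'],cv2.COLOR_RGB2BGR)
cv2.imwrite('pics/c2.png',np.hstack([cv2.resize(x,(400,280),interpolation=cv2.INTER_CUBIC) for x in(i[145:215,155:255],j[175:245,275:375])]))
E
```

```text
pos [ 0.569  -0.1664  0.1493] yaw 16.4 F [0.2 1.3 0.1] need units [-0.64  1.38  2.57] t 9.625
```

View pics/c2.png

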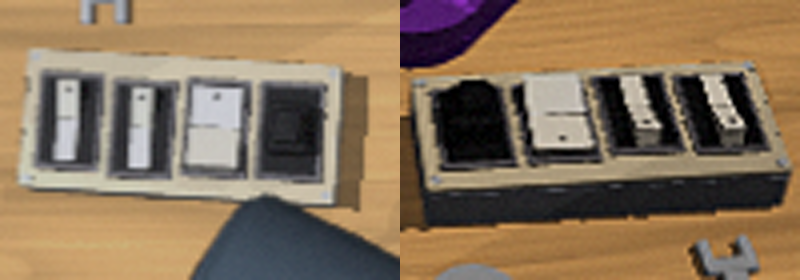

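The broad rocker at crop (560,115) is now level at the far half and the slim ones are unchanged. Next is the start button.

>>> step_arm:
  targets:
    - {"xyz": [-0.3, 0.7, 0], "dr": [0, 0, 0]}
    - {"xyz": [-0.3, 0.7, 0], "dr": [0, 0, 0]}
    - {"xyz": [0, 0, 1], "dr": [0, 0, 0]}
    - {"xyz": [0, 0, 1], "dr": [0, 0, 0]}
    - {"xyz": [0, 0, 0.5], "dr": [0, 0, 0]}

```text
time: 10.35
position: [0.5633, -0.2108, 0.0732]
tool_rot: [0.99, 0.14, -0.001, -0.001]
ft_force: [-0.0, 0.2, 0.2]
grip_width: 0.0007
grip_force: 0.0
```

>>> step_arm:
  targets:
    - {"xyz": [0, 0, 0.1], "dr": [0, 0, 0]}
    - {"xyz": [0, 0, 0.1], "dr": [0, 0, 0]}
    - {"xyz": [0, 0, 0.1], "dr": [0, 0, 0]}
    - {"xyz": [0, 0, 0], "dr": [0, 0, 0]}

```text
time: 10.85
position: [0.5645, -0.2099, 0.0662]
tool_rot: [0.99, 0.142, 0.0, 0.0]
ft_force: [-0.1, -0.7, -0.1]
grip_width: 0.0001
grip_force: 0.0
```

>>> step_arm:
  targets:
    - {"xyz": [0, 0, 0.1], "dr": [0, 0, 0]}
    - {"xyz": [0, 0, 0.1], "dr": [0, 0, 0]}
    - {"xyz": [0, 0, 0.04], "dr": [0, 0, 0]}
    - {"xyz": [0, 0, 0], "dr": [0, 0, 0]}

```text
time: 11.35
position: [0.5648, -0.2101, 0.0594]
tool_rot: [0.99, 0.141, 0.001, 0.0]
ft_force: [-0.6, 0.4, 7.5]
grip_width: 0.0004
grip_force: 3.4
```

>>> step_arm:
  targets:
    - {"xyz": [0, 0, 0.07], "dr": [0, 0, 0]}
    - {"xyz": [0, 0, 0], "dr": [0, 0, 0]}

```text
time: 11.6
position: [0.5648, -0.2101, 0.0592]
tool_rot: [0.99, 0.142, 0.001, 0.001]
ft_force: [-2.9, 2.0, 18.1]
grip_width: 0.0003
grip_force: 9.0
```

The start button is bottomed: 18 N at tip height 40.2 mm. I'll release, retreat and check.

>>> step_arm:
  targets:
    - {"xyz": [0, 0, -0.4], "dr": [0, 0, 0]}
    - {"xyz": [0, 0, -1], "dr": [0, 0, 0]}
    - {"xyz": [0, 0, -1], "dr": [0, 0, 0]}
    - {"xyz": [0, 0, -1], "dr": [0, 0, 0]}
    - {"xyz": [0, 0, -0.5], "dr": [0, 0, 0]}

```text
time: 12.22
position: [0.5647, -0.2102, 0.1748]
tool_rot: [0.99, 0.141, 0.001, 0.001]
ft_force: [0.1, -0.2, 0.0]
grip_width: 0.0003
grip_force: 0.0
```

>>> step_arm:
  targets:
    - {"xyz": [-1, 0, 0], "dr": [0, 0, 0]}
    - {"xyz": [-1, 0, 0], "dr": [0, 0, 0]}
    - {"xyz": [0, 0, 0], "dr": [0, 0, 0]}
    - {"xyz": [0, 0, 0], "dr": [0, 0, 0]}

```text
time: 12.72
position: [0.5072, -0.2269, 0.1732]
tool_rot: [0.99, 0.141, 0.0, -0.0]
ft_force: [0.7, -0.2, -0.0]
grip_width: 0.0001
grip_force: 0.0
```

```bash
python3 - <<'E'
from h import *
w=cv2.cvtColor(snap('wrist','w4')['img'],cv2.COLOR_RGB2BGR)
j=cv2.cvtColor(snap('scene','s2')['img'],cv2.COLOR_RGB2BGR)[185:255,130:230]
j0=cv2.cvtColor(pickle.load(open('pics/s1.pkl','rb'))['img'],cv2.COLOR_RGB2BGR)[185:255,130:230]
f=lambda x:cv2.resize(x,(400,280),interpolation=cv2.INTER_CUBIC)
cv2.imwrite('pics/c3.png',np.vstack([np.hstack([f(j0),f(j)]),np.hstack([f(w),f(w)*0])]))
E
```

```text
(no output)
```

View pics/c3.png

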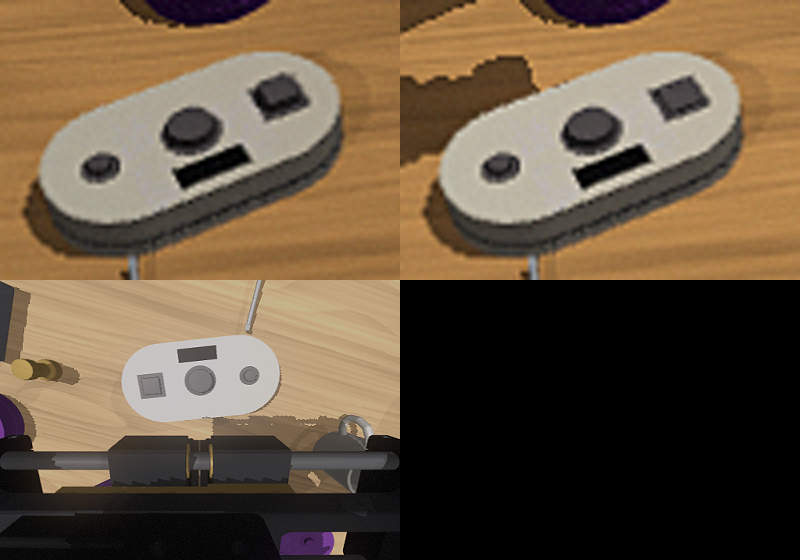

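Compared with the start, the square button at (680,97) is in, the round button at (592,128) and the key at (500,165) are up, and the control has not moved.

```bash
python3 -c "
from rig import *
print(job_done())"
```

```text
the job is handed in; nothing more can be done
None
```

I pushed the cut-out in, switched the mains on, then pressed the start button and let it come up, in that order, and handed the job in at about 13 s; no verdict was returned, but the last pictures show everything as required.

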